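# Square up a stack of cell plates

### The job

Lay the spare plate that matches the stacked plates on top of the crooked stack in the jig, the same way round as the others. Then tap the stack from its open sides until all four plates lie flush with one another and against all three stops of the jig. Then set the steel hold-down block flat on the middle of the squared stack without knocking it out of line; leave the square plate and the other things on the bench where they are.

Things in the scene. Friction and masses are not known exactly. Their poses are not given: they have to be found in the camera images.
- jig: dark steel squaring jig, fixed to the bench: slab 10 mm thick (x -55 to +75, y -40 to +65 mm), on it a raised bed, top at z 22 mm (x -25 to +32, y -15 to +21 mm), that carries the stack, and three stops on the -x and -y sides; +x and +y are open. Origin on the bench below the centre of a squared stack: a squared plate is centred at x = y = 0, its length along x; z up
- side_stops (a point): point at jig x = 0 between the jig's two -y stops, on the line of their inner faces (jig y = -25 mm), level with the bed's top. One stop reaches from jig x -40 to -16 mm, the other from +26 to +40 mm; both are 12 mm thick, and stand from z 10 to 45 mm above the bench
- end_stop (a point): foot of the inner face of the jig's single -x stop (jig x = -40 mm, y = 0), level with the bed's top. The stop is 40 mm wide, 12 mm thick, from z 10 to 45 mm above the bench
- plate_low: lowest plate of the stack, resting on the jig's bed: aluminium cell plate 80 x 50 x 6 mm with dark hole marks on top, about 65 g; origin at the centre of its underside, x along its 80 mm length, z up (half a turn about z makes no difference)
- plate_mid: second plate of the stack: aluminium cell plate 80 x 50 x 6 mm with dark hole marks on top, about 65 g; origin at the centre of its underside, x along its 80 mm length, z up (half a turn about z makes no difference)
- plate_high: third, at the start topmost, plate of the stack: aluminium cell plate 80 x 50 x 6 mm with dark hole marks on top, about 65 g; origin at the centre of its underside, x along its 80 mm length, z up (half a turn about z makes no difference)
- spare_long: the matching spare plate, lying flat on a rubber rest pad (36 x 36 mm, 15 mm high, fixed) on the bench: aluminium cell plate 80 x 50 x 6 mm with dark hole marks on top, about 65 g; origin at the centre of its underside, x along its 80 mm length, z up (half a turn about z makes no difference)
- spare_square: the other spare, not wanted: a square aluminium plate 50 x 50 x 6 mm on a rest pad like the first; origin at the centre of its underside
- hold_block: steel hold-down block 60 x 40 x 20 mm (long along x) with an upright black bar grip on top: 40 mm long along x, 12 mm thick along y, from z = 20 to 48 mm; 0.38 kg, stands on the bench; origin at the centre of its underside, z up
- sample_cylinder: bystander: upright steel sample cylinder, 48 mm diameter at the foot, 80 mm tall; origin at the centre of its underside
- timer: bystander: white timer lying flat, 62 x 62 x 16 mm; origin at the centre of its underside
- union: bystander: steel pipe union lying on the bench, 64 x 24 x 22 mm; origin at the centre of its underside
Not all that is in view belongs to the job. Leave any pink look-alike of the hold_block alone.

How it is judged:
By the outcome, as a careful person would: the job done as asked, in the order asked, and still so for the second after the job is handed in, with the robot touching nothing.
It also fails if it takes over 72 s, if anything falls off the work surface, if the arm or the gripper's body presses on something with over 40 N, if the wrist force passes 120 N, or if a joint passes its speed limit or range.

### The arm

A 6-joint arm with a two-finger parallel gripper is mounted at the origin on the work surface. World frame = base frame: x ahead of the robot, y to its left, z up, the work surface at z = 0. Lengths are in mm, angles in rad, forces in N, time in s.
With the tool pointing down it reaches from about 275 to 1000 mm from the base axis. Payload 8.4 kg.
Tool frame: the origin (TCP) lies midway between the tips of the shut fingers; the grasp point (between the pads) lies 19 mm behind it; z points along the fingers, y is the line along which they close (so a half turn about z gives the same grasp; the last joint's range is limited). The gripper opens to 85 mm and grips with 20 to 120 N. Pads are 22 mm wide; open, the fingers measure 114 mm over their backs; the gripper's body (76 mm by 85 mm) begins 54 mm behind the grasp point. The pads swing forward as they close: fully open they stand 13 mm farther back than shut.
Start: joints at [1.255, 0.353, 1.633, -0, 1.155, -0.002], TCP at [192.921, 594.483, 231.281] pointing down, gripper open.
Joint ranges: [-2.63, 2.63], [-0.92, 2.1], [0.06, 2.66], [-1.3, 4.44], [0, 2.69], [-3.02, 3.02]. Speed limits (rad/s): [2.22, 2.22, 2.79, 3.14, 3.14, 3.14].

### API

Orientations are given as [roll, pitch, yaw] about the fixed x, y, z axes, in that order (R = Rz(yaw) Ry(pitch) Rx(roll)).
In Python, from rig import r, cams gives the robot as it stands. The module is installed in compiled form; this text tells all that it offers.
- The arm moves only by the tool send_rows, never from a script. Its argument "targets" is one flat list of numbers, 7 for each row, row after row: the shift along the tool's x, y, z in m, then the turn, a rotation vector about the tool's x, y, z in rad, then the opening, from -1 (shut) to 1 (fully open). In form: [tx, ty, tz, wx, wy, wz, fingers, tx, ty, tz, wx, wy, wz, fingers, ...]. A call has 1 to 12 rows; each row is the pose to reach, as a shift and turn from the pose commanded when the call began, along the tool's axes at that moment; what a row does not reach only later rows make up. A row lasts 1/12 s, in which the tool goes at most 41.7 mm and 7.16 degrees, less where a joint would pass 70% of its speed; a pose out of reach is approached as far as the arm can. A call with a gripper value outside its range is refused whole. The fingers move at their own pace and stop on an object; "grip_force" is the grip in N (left out, the last holds). Time passes only in rows, so rows that repeat a pose let the fingers close. It gives the time, the measured TCP pose, the force, the opening and the grip force at its end, in the units of the state.
- r.sense(): the state, without advancing time (a new reading comes with each control period).
- cams.grab_frame(name): name is "scene" or "top" or "wrist"; returns a dict with "color" (480x640x3 uint8, blue, green, red), "fx", "fy", "cx", "cy" (pixels), "xyz" and "attitude" of the camera in the world. Camera axes: x right, y down, z forward; pixel columns grow to the right and rows downward; lengths in mm; the calibration is good to about 2 mm. A picture is of the moment at which its call begins. There is no depth.
- r.sign_off(): hands the job in; it is judged then, once.
The state is a dict: "clock": time; "qpos": joint angles; "qvel": joint speeds; "joint_efforts": joint torques, N m; "eef_pos": TCP position; "tcp_rot": TCP orientation; "contact_force": force on the tool from outside, world axes, zero at the start; "wrist_torque": the same for the moment, N m; "opening": opening from 0.0 (shut) to 1.0 (fully open); "grasp_force": force on a finger pad.
Only numpy, scipy, OpenCV 4.12 (cv2) and the standard library are available. Lean on these libraries where they do the work, as an engineer would, in place of code of your own. Each camera call takes 0.05 s, during which the arm holds its last target. There are 200 camera calls.

## Working session

There is one attempt and no reset: what is moved stays moved. The work goes in short steps, Python scripts to look and compute and a tool call to move; the robot and the scene stay as the last step left them, time stands still between calls to the robot, and variables do not carry over. Pictures are saved under pics/ and viewed, at most 10 in all, crops included, and the job is handed in when it is done.

Besides the shell and the picture viewer there is one more tool, called by a JSON object that holds its "fn" and its "kwargs", one argument or row to a line. send_rows: Moves the arm, as the interface text tells. Its arguments: {"type":"object","properties":{"targets":{"type":"array"},"grip_force":{"type":"number"}},"required":["targets"]}

```bash
mkdir -p pics; python3 - <<'E'
from rig import r,cams
import cv2,json
s=r.sense();print(s)
for n in ["scene","top"]:
    f=cams.grab_frame(n);cv2.imwrite(f"pics/{n}0.png",f["color"]);print(n,{k:v for k,v in f.items() if k!="color"})
E
```

```text
{'clock': 0.0, 'qpos': array([ 1.25462741e+00,  3.53636665e-01,  1.63417286e+00,  1.87721266e-06,
        1.15521484e+00, -2.40421557e-03]), 'qvel': array([ 2.32198293e-04, -6.30288666e-05, -1.56134340e-03, -7.97223994e-04,
        3.06699412e-04,  7.70723114e-05]), 'joint_efforts': array([ 5.41499627e-03, -6.05250049e+01, -3.42085397e+01,  3.80984429e-04,
        9.12890100e-03,  1.47070273e-05]), 'eef_pos': array([192.74642497, 594.00717303, 230.55229555]), 'tcp_rot': array([-3.14016095e+00, -5.15846704e-06,  2.82782719e+00]), 'contact_force': array([-0.2185506 , -0.05207386, -0.83208601]), 'wrist_torque': array([0.01291461, 0.00504239, 0.01975018]), 'grasp_force': 0.0, 'opening': 0.9992440112862209}
scene {'fx': 451.95160095782995, 'fy': 451.95160095782995, 'cx': 323.07501695445904, 'cy': 238.56277723112714, 'xyz': array([920.60187829, 615.3080719 , 708.67635059]), 'attitude': array([-2.27536623e+00, -1.98205995e-03,  2.59651965e+00])}
top {'fx': 479.2708487335809, 'fy': 479.2708487335809, 'cx': 318.7417907919816, 'cy': 237.8872089302685, 'xyz': array([ 468.66166639,  -58.41083219, 1118.91790915]), 'attitude': array([-3.06500419,  0.02304232, -1.59241423])}
```

View pics/top0.png

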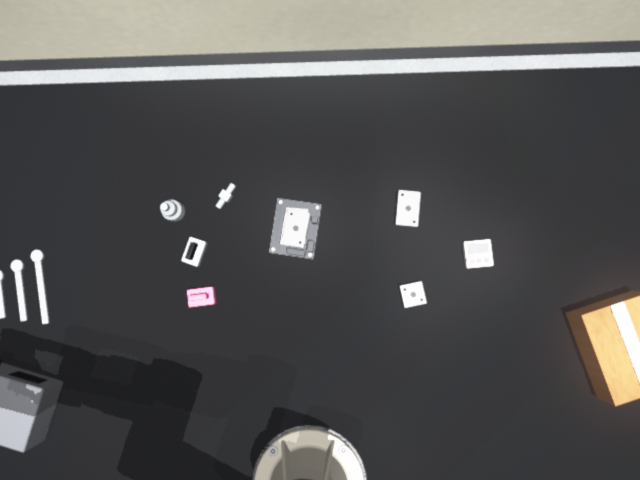

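View pics/scene0.png

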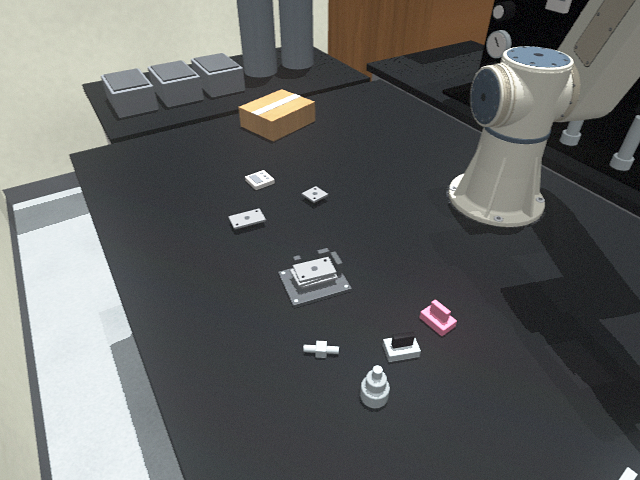

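Top view: the jig is at (296,229), with its stops towards the robot and to the right. The long plate is at (408,208). The spare candidates are the 80x50 plate at (408,208) and the square one at (413,294); the elongated one matches. The block candidates are the white/black one at (194,251) and the pink one at (201,297); the steel one with the black grip is the one meant.

```bash
cat > h.py <<'E'
import numpy as np,cv2
from scipy.spatial.transform import Rotation as R
from rig import r,cams
def rays(f,uv):
    uv=np.atleast_2d(uv).astype(float)
    d=np.c_[(uv[:,0]-f["cx"])/f["fx"],(uv[:,1]-f["cy"])/f["fy"],np.ones(len(uv))]
    return d@R.from_euler("xyz",f["attitude"]).as_matrix().T
def onplane(f,uv,z):
    d=rays(f,uv); return f["xyz"]+d*((z-f["xyz"][2])/d[:,2])[:,None]
def proj(f,p):
    q=(np.atleast_2d(p)-f["xyz"])@R.from_euler("xyz",f["attitude"]).as_matrix()
    return q[:,:2]/q[:,2:]*[f["fx"],f["fy"]]+[f["cx"],f["cy"]]
def rect(p):
    """min-area rect of world points -> centre, long, short, yaw of long side"""
    c,(w,h),a=cv2.minAreaRect(np.float32(p[:,:2]-p[0,:2]));a=np.deg2rad(a)
    if w<h:w,h,a=h,w,a+np.pi/2
    return np.array(c)+p[0,:2],w,h,(a+np.pi/2)%np.pi-np.pi/2
def blob(mask,uv):
    n,l=cv2.connectedComponents(mask.astype(np.uint8)); k=l[int(uv[1]),int(uv[0])]
    c,_=cv2.findContours((l==k).astype(np.uint8),cv2.RETR_EXTERNAL,cv2.CHAIN_APPROX_NONE)
    return max(c,key=len)[:,0,:] if k else None
def bigger(c,e=.5):
    """contour pixel centres -> outer outline"""
    return np.vstack([c+[a,b] for a in(-e,e) for b in(-e,e)])
E
python3 - <<'E'
from h import *
f=cams.grab_frame("top");im=f["color"];g=im.min(2)
for n,uv,z in [("spare",(404,202),21),("square",(407,290),21),("high",(296,215),40),("block",(187,255),20),("timer",(478,258),16),("union",(225,196),15)]:
    c=blob(g>120,uv)
    if c is None: print(n,"none",g[uv[1]-3:uv[1]+4,uv[0]-3:uv[0]+4]);continue
    print(n,[np.round(x,2) for x in rect(onplane(f,bigger(c),z))])
c=blob(g>45,(285,245)); print("jig",[np.round(x,2) for x in rect(onplane(f,bigger(c),10))]) if c is not None else print(g[240:250,280:290])
def cr(u,v): return cv2.resize(im[v-33:v+33,u-44:u+44],None,fx=4.5,fy=4.5,interpolation=cv2.INTER_CUBIC)
cv2.imwrite("pics/crops.png",np.vstack([np.hstack([cr(296,229),cr(408,208)]),np.hstack([cr(197,272),cr(413,294)])]))
E
```

```text
spare [array([ 618.12, -241.33]), np.float64(85.75), np.float64(55.65), np.float64(-0.12)]
square [array([ 420.67, -245.59]), np.float64(56.12), np.float64(55.98), np.float64(-1.39)]
high [array([575.67,  18.53]), np.float64(129.39), np.float64(103.7), np.float64(-0.17)]
block none [[230 248 217 119  66  67  73]
 [243 249 185  87  64  71  74]
 [248 242 160  77  68  75  67]
 [249 217 120  71  71  79  57]
 [243 170  86  69  75  77  49]
 [237 159  87  74  80  68  39]
 [248 220 156 113  97  67  40]]
timer [array([ 510.07, -398.34]), np.float64(67.2), np.float64(66.32), np.float64(-1.5)]
union [array([659.37, 183.47]), np.float64(70.04), np.float64(30.28), np.float64(-0.6)]
jig [array([570.94, -16.78]), np.float64(1545.34), np.float64(1121.91), np.float64(1.54)]
```

View pics/crops.png

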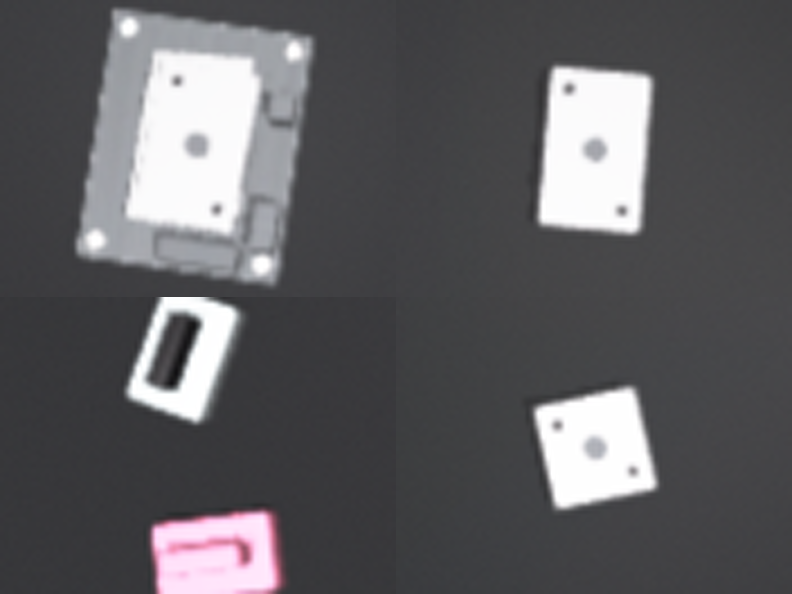

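The enlarged crop confirms both picks: the spare is the long plate (top right) and the block is the steel one with the black bar. I'm moving over the jig first, for a wrist view.

{"fn": "send_rows", "kwargs": {
  "targets": [-0.354, -0.29, -0.02, 0, 0, -0.145, 1, -0.354, -0.29, -0.02, 0, 0, -0.145, 1, -0.354, -0.29, -0.02, 0, 0, -0.145, 1, -0.354, -0.29, -0.02, 0, 0, -0.145, 1, -0.354, -0.29, -0.02, 0, 0, -0.145, 1, -0.354, -0.29, -0.02, 0, 0, -0.145, 1, -0.354, -0.29, -0.02, 0, 0, -0.145, 1, -0.354, -0.29, -0.02, 0, 0, -0.145, 1, -0.354, -0.29, -0.02, 0, 0, -0.145, 1, -0.354, -0.29, -0.02, 0, 0, -0.145, 1, -0.354, -0.29, -0.02, 0, 0, -0.145, 1, -0.354, -0.29, -0.02, 0, 0, -0.145, 1]
}}

```text
clock: 1.15
eef_pos: [443.3, 204.1, 251.7]
tcp_rot: [-3.14, 0.002, 2.968]
contact_force: [-0.6, 0.7, 0.6]
opening: 1.004
grasp_force: 0.0
```

```bash
cat >> h.py <<'E'
def mv(x,y,z,yaw):
    """shift (m) and turn to a tool-down pose, along the tool axes now"""
    s=r.sense();Q=R.from_euler("xyz",s["tcp_rot"]);T=R.from_euler("xyz",[np.pi,0,yaw])
    print("mv",np.round(Q.inv().apply(np.array([x,y,z])-s["eef_pos"])/1000,4),np.round((Q.inv()*T).as_rotvec(),4),"at",np.round(s["eef_pos"],2),np.round(s["tcp_rot"],4))
E
python3 -c "
from h import *
mv(567,10,260,2.97);f=cams.grab_frame('wrist');print(f['xyz'],f['attitude'],f['fx'])"
```

```text
mv [-0.1554 -0.1699 -0.0077] [-0.0015  0.0022 -0.0016] at [443.25 204.11 251.66] [-3.1401e+00  2.2000e-03  2.9684e+00]
[368.40406546 217.6115493  392.83900537] [ 2.83873389e+00 -6.01973568e-05  1.39757140e+00] 403.38414157609225
```

{"fn": "send_rows", "kwargs": {
  "targets": [-0.155, -0.17, 0.05, 0, 0, 0, 1, -0.155, -0.17, 0.05, 0, 0, 0, 1, -0.155, -0.17, 0.05, 0, 0, 0, 1, -0.155, -0.17, 0.05, 0, 0, 0, 1, -0.155, -0.17, 0.05, 0, 0, 0, 1, -0.155, -0.17, 0.05, 0, 0, 0, 1, -0.155, -0.17, 0.05, 0, 0, 0, 1, -0.155, -0.17, 0.05, 0, 0, 0, 1, -0.155, -0.17, 0.05, 0, 0, 0, 1]
}}

```text
clock: 1.95
eef_pos: [563.8, 16.9, 201.0]
tcp_rot: [3.141, -0.001, 2.973]
contact_force: [0.4, 0.5, 0.2]
opening: 1.001
grasp_force: 0.0
```

```bash
python3 - <<'E'
from h import *
f=cams.grab_frame('wrist');im=f["color"];cv2.imwrite("pics/w1.png",im);np.save("w1.npy",f,allow_pickle=True)
print(f["xyz"],f["attitude"]);print(r.sense()["eef_pos"])
print(proj(f,[[567,10,22],[567,10,40]]))
E
```

```text
[489.2807835   29.66933274 342.37665351] [ 2.84223152e+00 -1.79029108e-03  1.40223713e+00]
[563.75351572  17.12603027 201.24353817]
[[310.5932636  215.56817171]
 [310.16844789 221.20069927]]
```

View pics/w1.png

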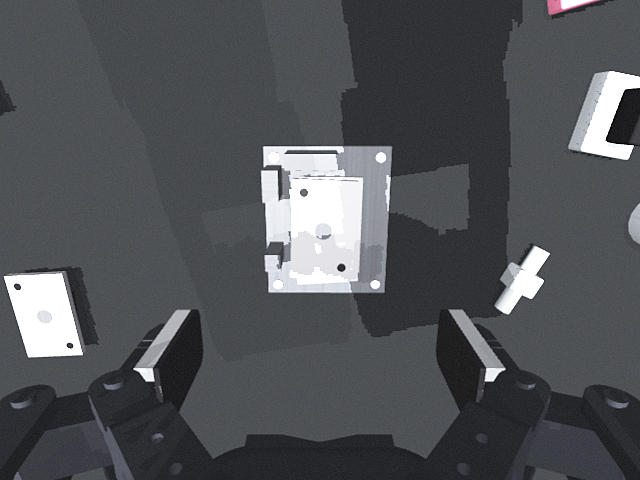

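The wrist view shows the jig slab with corners at about (263,146), (391,147), (386,292) and (269,292). The -x stop is at the top of the picture and the -y stops are at the left. The stack is at (325,230) and the spare plate at (45,313).

```bash
python3 - <<'E'
from h import *
f=np.load("w1.npy",allow_pickle=True).item();g=f["color"].min(2).astype(float);G=cv2.GaussianBlur(g,(3,3),0)
def edge(p,q,lo,hi,half=7):
    """strongest step across the line p->q, sampled between fractions lo..hi; robust line"""
    p,q=np.array(p,float),np.array(q,float);n=np.array([-(q-p)[1],(q-p)[0]])/np.linalg.norm(q-p)
    t=np.arange(-half,half+.1,.25);pts=[]
    for a in np.linspace(lo,hi,60):
        s=p+a*(q-p)+t[:,None]*n
        v=cv2.remap(G.astype(np.float32),s[:,0].astype(np.float32)[None],s[:,1].astype(np.float32)[None],1)[0]
        k=np.abs(v[4:]-v[:-4]).argmax();pts.append(s[k+2])
    vx,vy,x,y=cv2.fitLine(np.float32(pts),cv2.DIST_HUBER,0,.01,.01).ravel()
    res=np.abs((np.array(pts)-[x,y])@[-vy,vx]);return (x,y,vx,vy,np.median(res))
def inter(a,b):
    s=np.linalg.solve(np.array([[a[2],-b[2]],[a[3],-b[3]]]),[b[0]-a[0],b[1]-a[1]]);return [a[0]+s[0]*a[2],a[1]+s[0]*a[3]]
TL,TR,BR,BL=(263,146),(391,147),(386,292),(269,292)
e=[edge(TL,TR,.15,.9),edge(TR,BR,.1,.9),edge(BR,BL,.1,.9),edge(BL,TL,.03,.14)]
e2=edge(BL,TL,.45,.58)
print("res",[round(float(x[4]),2) for x in e])
c=np.array([inter(e[3],e[0]),inter(e[0],e[1]),inter(e[1],e[2]),inter(e[2],e[3])]);print(c.round(1))
w=onplane(f,c,10);J=np.array([[-55,-40],[-55,65],[75,65],[75,-40]])
print("sides",np.linalg.norm(w-np.roll(w,-1,0),axis=1).round(1))
# best rigid fit
A=J-J.mean(0);B=w[:,:2]-w[:,:2].mean(0)
th=np.arctan2((A[:,0]*B[:,1]-A[:,1]*B[:,0]).sum(),(A*B).sum());Rm=np.array([[np.cos(th),-np.sin(th)],[np.sin(th),np.cos(th)]])
o=w[:,:2].mean(0)-Rm@J.mean(0);print("jig",o.round(2),th.round(4),"res",(J@Rm.T+o-w[:,:2]).round(1).tolist())
for n,uv,z in [("spare",(30,300),21)]:
    c=blob(g>150,uv);print(n,[np.round(x,3) for x in rect(onplane(f,bigger(c),z))])
E
```

```text
res [0.06, 0.21, 0.0, 0.06]
[[266.3 145.5]
 [391.7 145.6]
 [384.2 292.5]
 [267.7 292.5]]
sides [101.  129.3 104.8 129.3]
jig [566.78  11.69] -0.1773 res [[-1.1, -2.1], [0.4, 1.6], [0.8, 0.3], [-0.0, 0.3]]
spare [array([ 617.609, -238.762]), np.float64(82.688), np.float64(52.126), np.float64(-0.119)]
```

```bash
python3 - <<'E'
from h import *
f=np.load("w1.npy",allow_pickle=True).item();g=f["color"].min(2)
c=np.array([[263.3,145.5],[391.7,145.6],[384.2,292.5],[268.0,292.5]]);w=onplane(f,c,10);J=np.array([[-55,-40],[-55,65],[75,65],[75,-40]])
d=w[1]-w[2];print("yaw right edge",np.arctan2(-d[1],-d[0]))
A=J-J.mean(0);B=w[:,:2]-w[:,:2].mean(0)
th=np.arctan2((A[:,0]*B[:,1]-A[:,1]*B[:,0]).sum(),(A*B).sum());Rm=np.array([[np.cos(th),-np.sin(th)],[np.sin(th),np.cos(th)]])
o=w[:,:2].mean(0)-Rm@J.mean(0);print("jig",o.round(2),th.round(4),(J@Rm.T+o-w[:,:2]).round(1).tolist())
print("high centre in jig",((onplane(f,[[323,231]],40)[:,:2]-o)@Rm).round(1))
d=onplane(f,[[362,178],[360,281]],40);d=d[1]-d[0];print("high yaw",np.arctan2(d[1],d[0]).round(3))
ft=cams.grab_frame("top");gt=ft["color"].min(2)
m=cv2.morphologyEx((gt>130).astype(np.uint8),cv2.MORPH_CLOSE,np.ones((9,9)));c=blob(m,(187,260))
print("block",None if c is None else [np.round(x,2) for x in rect(onplane(ft,bigger(c),20))])
mv(618,-240,120,3.022)
cv2.imwrite("pics/w1c.png",cv2.resize(f["color"][140:300,250:410],None,fx=3.7,fy=3.7,interpolation=cv2.INTER_CUBIC))
E
```

```text
yaw right edge -0.1676813331958385
jig [566.76  11.11] -0.1711 [[-0.6, -0.8], [-0.1, 0.7], [0.5, 0.2], [0.2, -0.2]]
high centre in jig [[8.3 8.9]]
high yaw -0.157
block [array([382.11,  85.88]), np.float64(727.46), np.float64(434.17), np.float64(-0.01)]
mv [-0.0963 -0.2446  0.0813] [ 0.0003 -0.0002 -0.0477] at [563.82  17.22 201.45] [ 3.1413e+00 -2.0000e-04  2.9743e+00]
```

View pics/w1c.png

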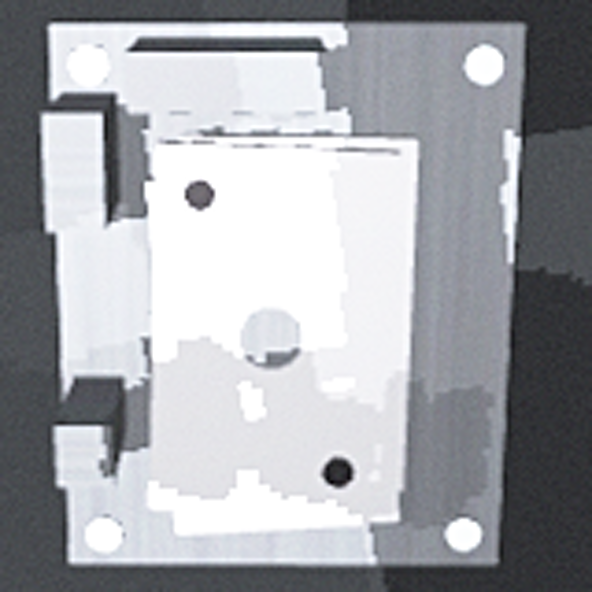

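The crop shows plate_high with its centre mark at pixel (323,231), about jig (8, 9) mm, and it lies nearly parallel to the jig. Now over the spare.

{"fn": "send_rows", "kwargs": {
  "targets": [-0.096, -0.245, 0.081, 0, 0, -0.048, 1, -0.096, -0.245, 0.081, 0, 0, -0.048, 1, -0.096, -0.245, 0.081, 0, 0, -0.048, 1, -0.096, -0.245, 0.081, 0, 0, -0.048, 1, -0.096, -0.245, 0.081, 0, 0, -0.048, 1, -0.096, -0.245, 0.081, 0, 0, -0.048, 1, -0.096, -0.245, 0.081, 0, 0, -0.048, 1, -0.096, -0.245, 0.081, 0, 0, -0.048, 1, -0.096, -0.245, 0.081, 0, 0, -0.048, 1, -0.096, -0.245, 0.081, 0, 0, -0.048, 1]
}}

```text
clock: 2.88
eef_pos: [617.8, -240.3, 120.7]
tcp_rot: [3.141, -0.0, 3.022]
contact_force: [0.5, 0.4, -0.3]
opening: 1.0
grasp_force: 0.0
```

```bash
python3 - <<'E'
from h import *
f=cams.grab_frame('wrist');g=f["color"].min(2);p=proj(f,[[618,-240,21]])[0];print(p)
p=p+[18,18]
c=blob(g>140,p)
if c is not None: print(len(c),c.min(0),c.max(0),[np.round(x,3) for x in rect(onplane(f,bigger(c,.3),21))])
c,w,h,a=rect(onplane(f,bigger(c,.3),21))
mv(c[0],c[1],6.5,a+np.pi)
ft=cams.grab_frame("top");gt=ft["color"].min(2)
print(gt[236:268:3,180:210:2])
E
```

```text
[318.60460934 239.55641249]
397 [276 177] [359 298] [array([ 618.454, -240.388]), np.float64(79.765), np.float64(50.553), np.float64(-0.12)]
mv [-0.0005 -0.0003  0.1144] [0.0003 0.0002 0.0003] at [ 617.96 -240.05  120.89] [3.1413e+00 2.0000e-04 3.0223e+00]
[[ 51  52  50  51  55 101  74  51  50  52  52  51  52  52  52]
 [ 51  51  51  51 125 247 248 248 233 182  97  54  50  51  53]
 [ 51  50  51  66 233 171 140 143 210 243 250 251 240  91  53]
 [ 51  51  51 151 232  77  57  39  32 230 251 252 204  83  52]
 [ 51  50  71 237 152  56  60  21 133 251 252 251 121  61  52]
 [ 50  52 166 234  70  65  36  57 244 252 253 199  82  52  51]
 [ 52  89 242 149  62  62  21 166 252 253 249 115  57  51  51]
 [ 51 206 228  81  75  35  59 242 252 253 180  72  51  52  52]
 [ 69 232 248 250 239 230 237 252 253 246 106  56  52  51  51]
 [ 50  52  64 114 197 243 251 253 253 174  70  52  52  51  52]
 [ 51  52  51  52  51  51  61  95 174  82  54  50  51  50  52]]
```

The wrist measurement gives 79.8 x 50.6 mm at (618.5, -240.4), already centred under the tool. Descend and grip.

{"fn": "send_rows", "kwargs": {
  "targets": [0, 0, 0.04, 0, 0, 0, 1, 0, 0, 0.08, 0, 0, 0, 1, 0, 0, 0.1, 0, 0, 0, 1, 0, 0, 0.114, 0, 0, 0, 1, 0, 0, 0.114, 0, 0, 0, 1, 0, 0, 0.114, 0, 0, 0, 0, 0, 0, 0.114, 0, 0, 0, -0.3, 0, 0, 0.114, 0, 0, 0, -0.3, 0, 0, 0.114, 0, 0, 0, -0.3, 0, 0, 0.114, 0, 0, 0, -0.3, 0, 0, 0.114, 0, 0, 0, -0.3, 0, 0, 0.114, 0, 0, 0, -0.3],
  "grip_force": 40
}}

```text
clock: 3.98
eef_pos: [619.3, -242.2, 8.6]
tcp_rot: [-3.141, 0.003, 3.021]
contact_force: [-0.7, 1.9, 6.3]
opening: 0.571
grasp_force: 41.1
```

{"fn": "send_rows", "kwargs": {
  "targets": [0, 0, -0.02, 0, 0, 0, -0.3, 0, 0, -0.05, 0, 0, 0, -0.3, 0, 0, -0.09, 0, 0, 0, -0.3, 0, 0, -0.09, 0, 0, 0, -0.3, 0, 0, -0.09, 0, 0, 0, -0.3]
}}

```text
clock: 4.4
eef_pos: [620.1, -242.9, 100.3]
tcp_rot: [-3.14, 0.007, 3.021]
contact_force: [0.3, -0.2, -1.5]
opening: 0.571
grasp_force: 42.2
```

```bash
python3 - <<'E'
from h import *
f=cams.grab_frame('wrist');cv2.imwrite("pics/w2.png",f["color"]);s=r.sense();print(s["contact_force"],s["opening"],s["clock"])
c=np.array([566.8,11.1]);th=-.171;Rm=np.array([[np.cos(th),-np.sin(th)],[np.sin(th),np.cos(th)]])
t=c+Rm@[8,9];print(t);mv(t[0],t[1],90,th+np.pi)
E
```

```text
[ 0.29508723 -0.58011591 -0.90726842] 0.5666946605422871 4.45
[576.21483138  18.60739303]
mv [0.0736 0.2539 0.0077] [-0.0008  0.0031  0.0501] at [ 618.64 -242.29   98.13] [-3.1407e+00  3.1000e-03  3.0207e+00]
```

View pics/w2.png

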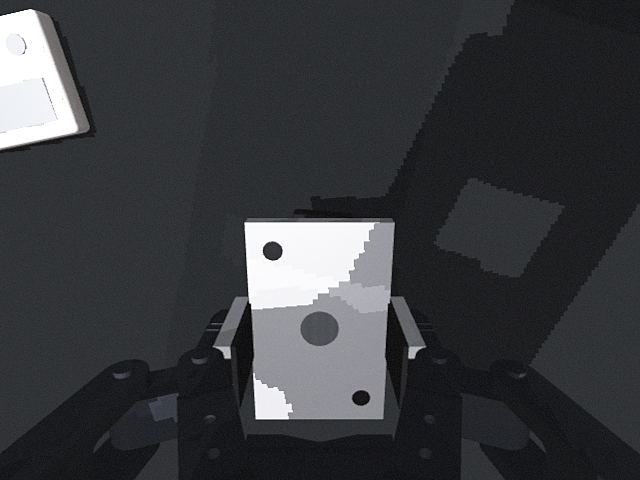

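{"fn": "send_rows", "kwargs": {
  "targets": [0.074, 0.254, 0.008, 0, 0, 0.05, -0.3, 0.074, 0.254, 0.008, 0, 0, 0.05, -0.3, 0.074, 0.254, 0.008, 0, 0, 0.05, -0.3, 0.074, 0.254, 0.008, 0, 0, 0.05, -0.3, 0.074, 0.254, 0.008, 0, 0, 0.05, -0.3, 0.074, 0.254, 0.008, 0, 0, 0.05, -0.3, 0.074, 0.254, 0.008, 0, 0, 0.05, -0.3, 0.074, 0.254, 0.008, 0, 0, 0.05, -0.3, 0.074, 0.254, 0.008, 0, 0, 0.05, -0.3, 0.074, 0.254, 0.008, 0, 0, 0.05, -0.3]
}}

```text
clock: 5.28
eef_pos: [574.7, 18.5, 87.7]
tcp_rot: [-3.141, -0.001, 2.971]
contact_force: [0.8, 0.1, -0.9]
opening: 0.567
grasp_force: 42.1
```

```bash
python3 - <<'E'
from h import *
f=cams.grab_frame('wrist');s=r.sense()
o=np.float32([[-40,25,0],[-40,-25,0],[40,-25,0],[40,25,0]])
K=np.array([[f["fx"],0,f["cx"]],[0,f["fy"],f["cy"]],[0,0,1]])
px=np.float32([[244.5,221.5],[394.5,221.5],[384.5,419],[255.5,419]])
g=cv2.GaussianBlur(f["color"],(3,3),0).min(2)
ok,rv,tv=cv2.solvePnP(o,px,K,None,flags=cv2.SOLVEPNP_IPPE)
print("reproj",(cv2.projectPoints(o,rv,tv,K,None)[0][:,0]-px).round(1).tolist())
C=R.from_euler("xyz",f["attitude"]);p=C.apply(tv.ravel())+f["xyz"];n=C.apply(cv2.Rodrigues(rv)[0][:,2])
print("plate top centre",p.round(1),"normal",n.round(3),"eef",s["eef_pos"].round(2),s["contact_force"].round(1))
th=-.171;c=np.array([566.8,11.1]);Rm=np.array([[np.cos(th),-np.sin(th)],[np.sin(th),np.cos(th)]])
print("in jig",(p[:2]-c)@Rm,(s["eef_pos"][:2]-c)@Rm)
cv2.imwrite("pics/w3.png",f["color"])
E
```

```text
reproj [[-0.6000000238418579, 0.10000000149011612], [0.6000000238418579, -0.10000000149011612], [-0.6000000238418579, 0.10000000149011612], [0.5, -0.10000000149011612]]
plate top centre [573.5  19.4  99.7] normal [-0.008  0.007 -1.   ] eef [574.94  18.12  87.84] [ 0.6  0.7 -1. ]
in jig [5.16744619 9.26936988] [6.82360801 8.30524689]
```

View pics/w3.png

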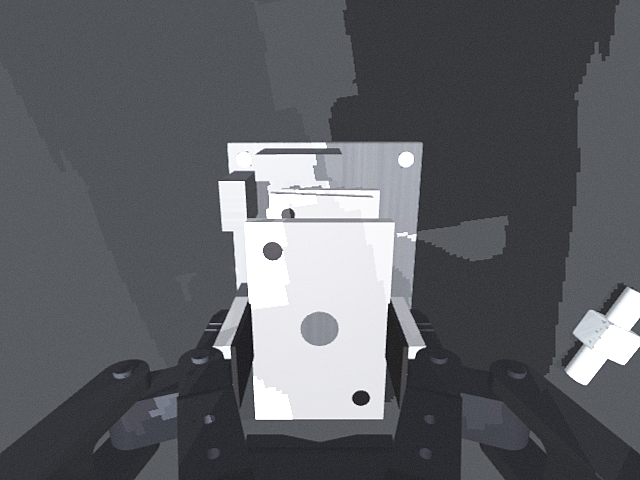

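The plate is held square; it covers most of plate_high and is well aligned with it. Lower to just above the stack.

{"fn": "send_rows", "kwargs": {
  "targets": [-0.001, 0.001, 0.03, 0, 0, 0, -0.3, -0.001, 0.001, 0.045, 0, 0, 0, -0.3, -0.001, 0.001, 0.051, 0, 0, 0, -0.3, -0.001, 0.001, 0.051, 0, 0, 0, -0.3, -0.001, 0.001, 0.051, 0, 0, 0, -0.3]
}}

```text
clock: 5.75
eef_pos: [575.7, 18.5, 37.3]
tcp_rot: [-3.141, -0.001, 2.969]
contact_force: [-1.0, -0.8, 1.2]
opening: 0.572
grasp_force: 42.9
```

{"fn": "send_rows", "kwargs": {
  "targets": [0, 0, 0.001, 0, 0, 0, -0.3, 0, 0, 0.002, 0, 0, 0, -0.3, 0, 0, 0.002, 0, 0, 0, -0.3]
}}

```text
clock: 6.0
eef_pos: [576.1, 18.2, 36.4]
tcp_rot: [-3.14, -0.0, 2.97]
contact_force: [-6.0, -5.1, 14.2]
opening: 0.571
grasp_force: 49.0
```

Contact at 14 N. Ease off and release.

{"fn": "send_rows", "kwargs": {
  "targets": [0, 0, -0.001, 0, 0, 0, -0.3, 0, 0, -0.001, 0, 0, 0, 0.2, 0, 0, -0.001, 0, 0, 0, 0.4, 0, 0, -0.001, 0, 0, 0, 0.4, 0, 0, -0.001, 0, 0, 0, 0.4, 0, 0, -0.02, 0, 0, 0, 0.4, 0, 0, -0.05, 0, 0, 0, 0.6, 0, 0, -0.09, 0, 0, 0, 0.6, 0, 0, -0.12, 0, 0, 0, 0.6, 0, 0, -0.12, 0, 0, 0, 0.6, 0, 0, -0.12, 0, 0, 0, 0.6]
}}

```text
clock: 6.92
eef_pos: [577.5, 20.1, 157.1]
tcp_rot: [3.141, 0.004, 2.971]
contact_force: [-1.6, 1.0, -0.5]
opening: 0.8
grasp_force: 0.0
```

```bash
python3 - <<'E'
from h import *
f=cams.grab_frame('wrist');s=r.sense();print(s["eef_pos"],s["contact_force"],s["opening"],s["clock"])
cv2.imwrite("pics/w4.png",f["color"][80:400,160:480])
a=cv2.resize(f["color"][100:340,180:460],None,fx=2.4,fy=2.4,interpolation=cv2.INTER_CUBIC);cv2.imwrite("pics/w4.png",a)
E
```

```text
[576.23373463  19.99022237 155.48593113] [ 0.30105149 -0.54082025 -0.23012878] 0.8022182145477419 6.9667
```

View pics/w4.png

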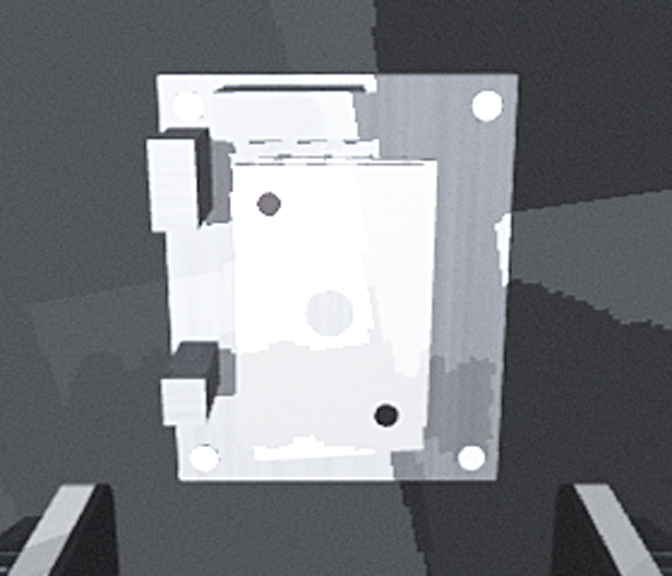

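The spare lies on the stack with its mark at pixel (317,230), parallel to the others. Next I close the fingers and turn a quarter, to push from the +y side.

```bash
cat >> h.py <<'E'
TH=-.171;O=np.array([566.8,11.1]);RJ=np.array([[np.cos(TH),-np.sin(TH)],[np.sin(TH),np.cos(TH)]])
def mj(x,y,z,yaw):
    t=O+RJ@[x,y];mv(t[0],t[1],z,TH+yaw)
def injig(p): return (np.asarray(p)[...,:2]-O)@RJ
E
python3 -c "
from h import *
mj(5,64,90,np.pi/2)"
```

```text
mv [0.0028 0.0536 0.0655] [9.000e-04 6.000e-04 1.571e+00] at [576.23  19.99 155.49] [3.1414e+00 9.0000e-04 2.9708e+00]
```

{"fn": "send_rows", "kwargs": {
  "targets": [0.003, 0.054, 0.06, 0, 0, 1.48, -1, 0.003, 0.054, 0.06, 0, 0, 1.48, -1, 0.003, 0.054, 0.06, 0, 0, 1.48, -1, 0.003, 0.054, 0.06, 0, 0, 1.48, -1, 0.003, 0.054, 0.06, 0, 0, 1.48, -1, 0.003, 0.054, 0.06, 0, 0, 1.48, -1, 0.003, 0.054, 0.06, 0, 0, 1.48, -1, 0.003, 0.054, 0.06, 0, 0, 1.48, -1, 0.003, 0.054, 0.06, 0, 0, 1.48, -1, 0.003, 0.054, 0.06, 0, 0, 1.48, -1, 0.003, 0.054, 0.06, 0, 0, 1.48, -1, 0.003, 0.054, 0.06, 0, 0, 1.48, -1]
}}

```text
clock: 7.97
eef_pos: [580.9, 73.5, 93.1]
tcp_rot: [-3.138, 0.001, 1.484]
contact_force: [-0.3, -0.3, -0.1]
opening: -0.004
grasp_force: 0.0
```

```bash
python3 -c "
from h import *
mj(5,64,16,np.pi/2);print(r.sense()['opening'])"
```

```text
mv [-0.      0.002   0.0771] [-0.0034  0.0009  0.0846] at [580.9   73.53  93.13] [-3.1382e+00  7.0000e-04  1.4844e+00]
-0.003936025945841714
```

{"fn": "send_rows", "kwargs": {
  "targets": [0, 0.002, 0.03, 0, 0, 0.085, -1, 0, 0.002, 0.06, 0, 0, 0.085, -1, 0, 0.002, 0.076, 0, 0, 0.085, -1, 0, 0.002, 0.076, 0, 0, 0.085, -1, 0, 0.002, 0.076, 0, 0, 0.085, -1, 0, 0.002, 0.076, 0, 0, 0.085, -1]
}}

```text
clock: 8.47
eef_pos: [584.3, 73.6, 19.2]
tcp_rot: [-3.141, 0.0, 1.406]
contact_force: [0.1, -0.6, -0.2]
opening: 0.001
grasp_force: 0.0
```

```bash
python3 -c "
from h import *
mj(5,37,16,np.pi/2);s=r.sense();print(injig(s['eef_pos']),s['contact_force'])"
```

```text
mv [-0.0275 -0.0018  0.0032] [-0.0005  0.0002  0.0061] at [584.3   73.56  19.24] [-3.1410e+00  2.0000e-04  1.4058e+00]
[ 6.61678839 64.52937059] [ 0.14267617 -0.57558683 -0.21780561]
```

{"fn": "send_rows", "kwargs": {
  "targets": [-0.006, -0.002, 0.002, 0, 0, 0.006, -1, -0.01, -0.002, 0.002, 0, 0, 0.006, -1, -0.013, -0.002, 0.002, 0, 0, 0.006, -1, -0.015, -0.002, 0.002, 0, 0, 0.006, -1, -0.017, -0.002, 0.002, 0, 0, 0.006, -1, -0.019, -0.002, 0.002, 0, 0, 0.006, -1, -0.021, -0.002, 0.002, 0, 0, 0.006, -1, -0.023, -0.002, 0.002, 0, 0, 0.006, -1, -0.024, -0.002, 0.002, 0, 0, 0.006, -1, -0.024, -0.002, 0.002, 0, 0, 0.006, -1]
}}

```text
clock: 9.3
eef_pos: [578.8, 50.2, 17.5]
tcp_rot: [3.141, -0.0, 1.4]
contact_force: [1.1, 1.9, 2.5]
opening: -0.0
grasp_force: 1.2
```

{"fn": "send_rows", "kwargs": {
  "targets": [-0.001, 0, 0, 0, 0, 0, -1, -0.002, 0, 0, 0, 0, 0, -1, -0.003, 0, 0, 0, 0, 0, -1, -0.0035, 0, 0, 0, 0, 0, -1, -0.004, 0, 0, 0, 0, 0, -1, -0.004, 0, 0, 0, 0, 0, -1]
}}

```text
clock: 9.8
eef_pos: [578.0, 46.4, 17.4]
tcp_rot: [3.141, -0.0, 1.4]
contact_force: [0.5, 4.8, 3.1]
opening: 0.005
grasp_force: 2.4
```

{"fn": "send_rows", "kwargs": {
  "targets": [-0.0005, 0, 0, 0, 0, 0, -1, -0.001, 0, 0, 0, 0, 0, -1, -0.001, 0, 0, 0, 0, 0, -1, -0.001, 0, 0, 0, 0, 0, -1]
}}

```text
clock: 10.13
eef_pos: [578.2, 45.8, 17.4]
tcp_rot: [3.14, -0.001, 1.4]
contact_force: [2.7, 6.6, 1.0]
opening: -0.004
grasp_force: 3.7
```

{"fn": "send_rows", "kwargs": {
  "targets": [-0.0005, 0, 0, 0, 0, 0, -1, -0.001, 0, 0, 0, 0, 0, -1, -0.0015, 0, 0, 0, 0, 0, -1, -0.0015, 0, 0, 0, 0, 0, -1]
}}

```text
clock: 10.47
eef_pos: [578.9, 45.0, 17.5]
tcp_rot: [3.139, -0.002, 1.399]
contact_force: [5.0, 11.6, -1.9]
opening: -0.001
grasp_force: 6.4
```

{"fn": "send_rows", "kwargs": {
  "targets": [-0.0005, 0, 0, 0, 0, 0, -1, -0.001, 0, 0, 0, 0, 0, -1, -0.0015, 0, 0, 0, 0, 0, -1, -0.0015, 0, 0, 0, 0, 0, -1]
}}

```text
clock: 10.8
eef_pos: [579.0, 44.8, 17.6]
tcp_rot: [3.138, -0.004, 1.399]
contact_force: [6.7, 20.3, -2.5]
opening: -0.003
grasp_force: 10.4
```

Firm at 20 N and no longer advancing: the stack is against the y stops. Back off, rise and turn for the +x side.

{"fn": "send_rows", "kwargs": {
  "targets": [0.005, 0, 0, 0, 0, 0, -1, 0.025, 0, 0, 0, 0, 0, -1, 0.03, 0, -0.04, 0, 0, -0.12, -1, 0.03, 0, -0.08, 0, 0, -0.24, -1, 0.03, 0, -0.08, 0, 0, -0.36, -1, 0.03, 0, -0.08, 0, 0, -0.48, -1, 0.03, 0, -0.08, 0, 0, -0.6, -1, 0.03, 0, -0.08, 0, 0, -0.72, -1, 0.03, 0, -0.08, 0, 0, -0.84, -1, 0.03, 0, -0.08, 0, 0, -0.96, -1, 0.03, 0, -0.08, 0, 0, -1.08, -1, 0.03, 0, -0.08, 0, 0, -1.2, -1]
}}

```text
clock: 11.8
eef_pos: [581.2, 71.1, 96.6]
tcp_rot: [-3.14, -0.001, 2.606]
contact_force: [1.3, 0.6, -0.5]
opening: 0.001
grasp_force: 0.0
```

```bash
python3 -c "
from h import *
mj(76,0,90,np.pi)"
```

```text
mv [-0.0892 -0.0318  0.0066] [-0.0018 -0.0015 -0.3648] at [581.21  71.1   96.62] [-3.1395e+00 -1.2000e-03  2.6058e+00]
```

{"fn": "send_rows", "kwargs": {
  "targets": [-0.036, -0.012, 0, 0, 0, -0.12, -1, -0.072, -0.024, 0, 0, 0, -0.24, -1, -0.089, -0.032, 0, 0, 0, -0.365, -1, -0.089, -0.032, 0, 0, 0, -0.365, -1, -0.089, -0.032, 0.02, 0, 0, -0.365, -1, -0.089, -0.032, 0.06, 0, 0, -0.365, -1, -0.089, -0.032, 0.08, 0, 0, -0.365, -1, -0.089, -0.032, 0.08, 0, 0, -0.365, -1, -0.089, -0.032, 0.08, 0, 0, -0.365, -1]
}}

```text
clock: 12.55
eef_pos: [640.1, -1.4, 16.1]
tcp_rot: [-3.141, -0.004, 2.964]
contact_force: [0.5, 0.4, 0.8]
opening: -0.004
grasp_force: 0.0
```

```bash
python3 -c "
from h import *
mj(53,0,16,np.pi);s=r.sense();print(injig(s['eef_pos']),s['contact_force'])"
```

```text
mv [ 0.0213 -0.0003  0.0002] [-0.001  -0.004  -0.0068] at [640.06  -1.42  16.07] [-3.1406 -0.004   2.9638]
[74.3251642   0.12728065] [0.45446131 0.36849606 0.80112917]
```

{"fn": "send_rows", "kwargs": {
  "targets": [0.006, 0, 0, 0, 0, -0.007, -1, 0.009, 0, 0, 0, 0, -0.007, -1, 0.011, 0, 0, 0, 0, -0.007, -1, 0.013, 0, 0, 0, 0, -0.007, -1, 0.015, 0, 0, 0, 0, -0.007, -1, 0.017, 0, 0, 0, 0, -0.007, -1, 0.019, 0, 0, 0, 0, -0.007, -1, 0.021, 0, 0, 0, 0, -0.007, -1, 0.022, 0, 0, 0, 0, -0.007, -1, 0.022, 0, 0, 0, 0, -0.007, -1]
}}

```text
clock: 13.38
eef_pos: [620.6, 2.5, 17.6]
tcp_rot: [3.141, 0.001, 2.972]
contact_force: [3.6, 0.0, 2.5]
opening: -0.0
grasp_force: 1.7
```

{"fn": "send_rows", "kwargs": {
  "targets": [0.001, 0, 0, 0, 0, 0, -1, 0.002, 0, 0, 0, 0, 0, -1, 0.003, 0, 0, 0, 0, 0, -1, 0.003, 0, 0, 0, 0, 0, -1, 0.003, 0, 0, 0, 0, 0, -1]
}}

```text
clock: 13.8
eef_pos: [618.0, 3.0, 17.4]
tcp_rot: [3.141, 0.001, 2.972]
contact_force: [5.9, -1.5, 1.6]
opening: -0.003
grasp_force: 3.0
```

{"fn": "send_rows", "kwargs": {
  "targets": [0.001, 0, 0, 0, 0, 0, -1, 0.002, 0, 0, 0, 0, 0, -1, 0.003, 0, 0, 0, 0, 0, -1, 0.003, 0, 0, 0, 0, 0, -1]
}}

```text
clock: 14.13
eef_pos: [618.1, 3.1, 18.2]
tcp_rot: [3.141, 0.008, 2.972]
contact_force: [13.4, -2.2, -1.4]
opening: -0.004
grasp_force: 6.9
```

{"fn": "send_rows", "kwargs": {
  "targets": [0.001, 0, 0, 0, 0, 0, -1, 0.002, 0, 0, 0, 0, 0, -1, 0.002, 0, 0, 0, 0, 0, -1]
}}

```text
clock: 14.38
eef_pos: [618.2, 3.2, 18.9]
tcp_rot: [3.14, 0.011, 2.972]
contact_force: [18.1, -3.4, -1.3]
opening: -0.003
grasp_force: 9.2
```

{"fn": "send_rows", "kwargs": {
  "targets": [-0.005, 0, 0, 0, 0, 0, -1, -0.022, 0, 0, 0, 0, 0, -1, -0.025, 0, -0.03, 0, 0, 0, -1, -0.025, 0, -0.07, 0, 0, 0, -1, -0.025, 0, -0.09, 0, 0, 0, -1, -0.025, 0, -0.09, 0, 0, 0, -1, -0.025, 0, -0.09, 0, 0, 0, -1]
}}

```text
clock: 14.97
eef_pos: [636.3, -0.4, 107.7]
tcp_rot: [-3.142, -0.001, 2.972]
contact_force: [-0.8, -0.3, -1.1]
opening: -0.002
grasp_force: 0.0
```

```bash
python3 - <<'E'
from h import *
f=cams.grab_frame('wrist');s=r.sense();print(s["eef_pos"],s["clock"])
p=proj(f,np.c_[O+np.array([[-40,-25],[-40,25],[40,25],[40,-25],[0,0]])@RJ.T,[46]*5]);print(p.round(1).tolist())
u,v=p[4].astype(int);u0,v0=max(u-120,0),max(v-110,0)
im=f["color"][v0:v0+220,u0:u0+240];print(u0,v0)
cv2.imwrite("pics/w5.png",cv2.resize(im,None,fx=2.7,fy=2.7,interpolation=cv2.INTER_CUBIC))
E
```

```text
[ 6.35493297e+02 -3.72524661e-01  1.06345284e+02] 15.0167
[[262.2, 32.9], [372.0, 33.1], [365.8, 205.1], [268.5, 205.0], [317.2, 124.2]]
197 14
```

View pics/w5.png

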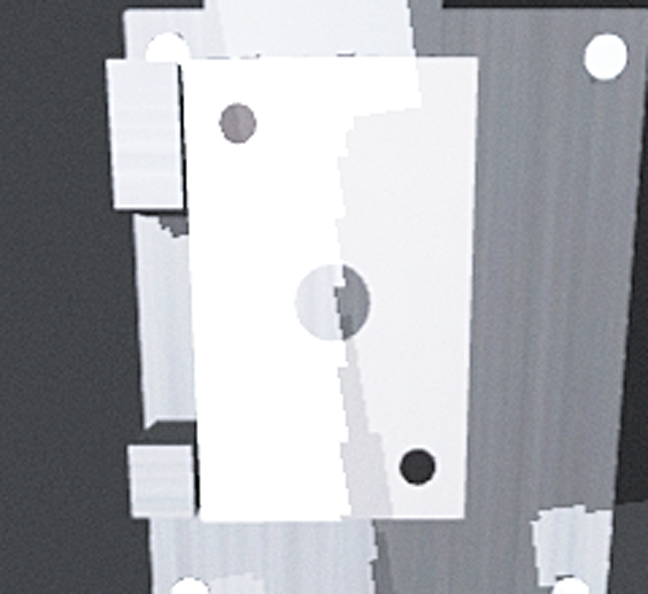

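The top plate's corners in the crop are at (182,58), (478,57), (465,518) and (200,520), so it is square to the jig. A thin dark line remains beside the -y stops, so I'll repeat the y tap and then the x tap a little lower.

```bash
python3 -c "
from h import *
mj(5,58,106,np.pi/2)"
```

```text
mv [0.0646 0.0577 0.0005] [-0.0024 -0.0018  1.572 ] at [ 6.3549e+02 -3.7000e-01  1.0635e+02] [-3.1412e+00 -2.7000e-03  2.9718e+00]
```

{"fn": "send_rows", "kwargs": {
  "targets": [0.065, 0.058, 0, 0, 0, 1.45, -1, 0.065, 0.058, 0, 0, 0, 1.45, -1, 0.065, 0.058, 0, 0, 0, 1.45, -1, 0.065, 0.058, 0, 0, 0, 1.45, -1, 0.065, 0.058, 0, 0, 0, 1.45, -1, 0.065, 0.058, 0, 0, 0, 1.45, -1, 0.065, 0.058, 0, 0, 0, 1.45, -1, 0.065, 0.058, 0, 0, 0, 1.45, -1, 0.065, 0.058, 0, 0, 0, 1.45, -1, 0.065, 0.058, 0, 0, 0, 1.45, -1, 0.065, 0.058, 0, 0, 0, 1.45, -1, 0.065, 0.058, 0, 0, 0, 1.45, -1]
}}

```text
clock: 16.02
eef_pos: [580.6, 67.5, 104.9]
tcp_rot: [-3.137, 0.001, 1.515]
contact_force: [-0.7, 0.1, -0.4]
opening: -0.002
grasp_force: 0.0
```

```bash
python3 -c "
from h import *
mj(5,50,13.5,np.pi/2)"
```

```text
mv [-0.0079  0.0005  0.0914] [-0.0049  0.0011  0.1152] at [580.59  67.53 104.92] [-3.1366e+00  8.0000e-04  1.5150e+00]
```

{"fn": "send_rows", "kwargs": {
  "targets": [0, 0, 0.03, 0, 0, 0.115, -1, 0, 0, 0.06, 0, 0, 0.115, -1, 0, 0, 0.085, 0, 0, 0.115, -1, 0, 0, 0.091, 0, 0, 0.115, -1, 0, 0, 0.091, 0, 0, 0.115, -1, -0.008, 0, 0.091, 0, 0, 0.115, -1, -0.008, 0, 0.091, 0, 0, 0.115, -1]
}}

```text
clock: 16.6
eef_pos: [582.8, 58.8, 17.1]
tcp_rot: [3.141, 0.0, 1.407]
contact_force: [-1.2, -0.2, -0.1]
opening: 0.004
grasp_force: 0.0
```

```bash
python3 -c "
from h import *
mj(5,36,13.5,np.pi/2)"
```

```text
mv [-0.0137 -0.0027  0.0036] [0.0006 0.0001 0.0071] at [582.76  58.8   17.12] [3.1409e+00 1.0000e-04 1.4069e+00]
```

{"fn": "send_rows", "kwargs": {
  "targets": [-0.004, -0.0025, 0.003, 0, 0, 0.007, -1, -0.008, -0.0025, 0.003, 0, 0, 0.007, -1, -0.011, -0.0025, 0.003, 0, 0, 0.007, -1, -0.013, -0.0025, 0.003, 0, 0, 0.007, -1, -0.015, -0.0025, 0.003, 0, 0, 0.007, -1, -0.0165, -0.0025, 0.003, 0, 0, 0.007, -1, -0.018, -0.0025, 0.003, 0, 0, 0.007, -1, -0.018, -0.0025, 0.003, 0, 0, 0.007, -1, -0.018, -0.0025, 0.003, 0, 0, 0.007, -1]
}}

```text
clock: 17.35
eef_pos: [577.8, 44.9, 13.8]
tcp_rot: [3.14, -0.004, 1.399]
contact_force: [0.7, 16.9, 1.3]
opening: 0.001
grasp_force: 8.7
```

{"fn": "send_rows", "kwargs": {
  "targets": [-0.001, 0, 0, 0, 0, 0, -1, -0.002, 0, 0, 0, 0, 0, -1, -0.002, 0, 0, 0, 0, 0, -1]
}}

```text
clock: 17.6
eef_pos: [577.8, 44.8, 13.9]
tcp_rot: [3.14, -0.006, 1.398]
contact_force: [1.7, 30.0, -0.5]
opening: 0.001
grasp_force: 15.0
```

Hard against the y stops at 30 N with no further travel. Back off and repeat the x tap.

{"fn": "send_rows", "kwargs": {
  "targets": [0.005, 0, 0, 0, 0, 0, -1, 0.025, 0, 0, 0, 0, 0, -1, 0.03, 0, -0.04, 0, 0, -0.12, -1, 0.03, 0, -0.08, 0, 0, -0.24, -1, 0.03, 0, -0.08, 0, 0, -0.36, -1, 0.03, 0, -0.08, 0, 0, -0.48, -1, 0.03, 0, -0.08, 0, 0, -0.6, -1, 0.03, 0, -0.08, 0, 0, -0.72, -1, 0.03, 0, -0.08, 0, 0, -0.84, -1, 0.03, 0, -0.08, 0, 0, -0.96, -1, 0.03, 0, -0.08, 0, 0, -1.08, -1, 0.03, 0, -0.08, 0, 0, -1.2, -1]
}}

```text
clock: 18.6
eef_pos: [581.7, 69.9, 93.4]
tcp_rot: [3.142, 0.0, 2.606]
contact_force: [0.5, -0.3, 0.1]
opening: -0.001
grasp_force: 0.0
```

```bash
python3 -c "
from h import *
mj(70,0,13.5,np.pi)"
```

```text
mv [-0.0826 -0.0332  0.0799] [ 0.000e+00  2.000e-04 -3.647e-01] at [581.75  69.91  93.41] [3.1415e+00 2.0000e-04 2.6059e+00]
```

{"fn": "send_rows", "kwargs": {
  "targets": [-0.036, -0.012, 0, 0, 0, -0.12, -1, -0.072, -0.024, 0, 0, 0, -0.24, -1, -0.083, -0.033, 0, 0, 0, -0.365, -1, -0.083, -0.033, 0, 0, 0, -0.365, -1, -0.083, -0.033, 0.02, 0, 0, -0.365, -1, -0.083, -0.033, 0.06, 0, 0, -0.365, -1, -0.083, -0.033, 0.08, 0, 0, -0.365, -1, -0.083, -0.033, 0.08, 0, 0, -0.365, -1, -0.083, -0.033, 0.08, 0, 0, -0.365, -1, -0.083, -0.033, 0.08, 0, 0, -0.365, -1]
}}

```text
clock: 19.43
eef_pos: [635.3, -0.6, 13.2]
tcp_rot: [-3.142, -0.001, 2.963]
contact_force: [0.4, 1.0, 0.5]
opening: 0.004
grasp_force: 0.0
```

```bash
python3 -c "
from h import *
mj(52,0,13.5,np.pi)"
```

```text
mv [ 0.0174 -0.0003 -0.0003] [-0.     -0.0008 -0.0076] at [ 6.3526e+02 -5.6000e-01  1.3200e+01] [-3.1416e+00 -8.0000e-04  2.9630e+00]
```

{"fn": "send_rows", "kwargs": {
  "targets": [0.006, 0, 0, 0, 0, -0.0075, -1, 0.011, 0, 0, 0, 0, -0.0075, -1, 0.014, 0, 0, 0, 0, -0.0075, -1, 0.016, 0, 0, 0, 0, -0.0075, -1, 0.018, 0, 0, 0, 0, -0.0075, -1, 0.0195, 0, 0, 0, 0, -0.0075, -1, 0.021, 0, 0, 0, 0, -0.0075, -1, 0.0225, 0, 0, 0, 0, -0.0075, -1, 0.0225, 0, 0, 0, 0, -0.0075, -1, 0.0225, 0, 0, 0, 0, -0.0075, -1]
}}

```text
clock: 20.27
eef_pos: [618.0, 2.4, 14.8]
tcp_rot: [3.141, 0.008, 2.972]
contact_force: [10.1, -2.7, -0.9]
opening: 0.001
grasp_force: 5.4
```

Same end position as before. The arm tilts by 0.008 rad under load, so I counter-tilt to press the lower plates home too.

{"fn": "send_rows", "kwargs": {
  "targets": [0.0005, 0, 0, 0, 0.006, 0, -1, 0.001, 0, 0, 0, 0.012, 0, -1, 0.002, 0, 0, 0, 0.018, 0, -1, 0.003, 0, 0, 0, 0.018, 0, -1, 0.003, 0, 0, 0, 0.018, 0, -1]
}}

```text
clock: 20.68
eef_pos: [617.7, 2.6, 15.5]
tcp_rot: [3.14, -0.004, 2.972]
contact_force: [16.8, -6.2, -2.6]
opening: 0.0
grasp_force: 8.5
```

{"fn": "send_rows", "kwargs": {
  "targets": [-0.005, 0, 0, 0, 0.018, 0, -1, -0.015, 0, 0, 0, 0.01, 0, -1, -0.015, 0, -0.04, 0, 0, 0, -1, -0.015, 0, -0.07, 0, 0, 0, -1, -0.015, 0.035, -0.07, 0, 0, 0, -0.5, -0.015, 0.07, -0.06, 0, 0, 0, 0, -0.015, 0.11, -0.05, 0, 0, 0, 0.2, -0.015, 0.11, -0.05, 0, 0, 0, 0.2, -0.015, 0.11, -0.05, 0, 0, 0, 0.2]
}}

```text
clock: 21.43
eef_pos: [644.5, 111.0, 62.1]
tcp_rot: [-3.141, -0.019, 2.975]
contact_force: [-0.4, -0.3, -0.3]
opening: 0.595
grasp_force: 0.0
```

```bash
python3 - <<'E'
from h import *
f=cams.grab_frame('wrist');s=r.sense();print(s["eef_pos"],s["clock"],s["opening"])
p=proj(f,np.c_[O+np.array([[-40,-25],[-40,25],[40,25],[40,-25],[0,0]])@RJ.T,[46]*5]);print(p.round(1).tolist())
u,v=p.mean(0).astype(int);u0,v0=max(u-90,0),max(v-105,0)
im=f["color"][v0:v0+210,u0:u0+220];print(u0,v0)
cv2.imwrite("pics/w6.png",cv2.resize(im,None,fx=2.8,fy=2.8,interpolation=cv2.INTER_CUBIC))
# block from the top view: grip/top found by white-or-black closed mask in a window
ft=cams.grab_frame("top");sub=ft["color"].min(2)[230:275,172:215]
c,_=cv2.findContours((sub>140).astype(np.uint8),cv2.RETR_EXTERNAL,cv2.CHAIN_APPROX_NONE)
c=max(c,key=len)[:,0,:]+[172,230];print("block",[np.round(x,2) for x in rect(onplane(ft,bigger(c,.3),20))])
cv2.imwrite("pics/w6b.png",f["color"])
E
```

```text
[644.46309858 109.64904735  62.39954395] 21.4833 0.5999015301117555
[[-61.2, 42.4], [78.2, 43.2], [109.3, 254.4], [-11.6, 253.9], [30.1, 156.0]]
0 44
block [array([527.59, 256.26]), np.float64(104.23), np.float64(99.12), np.float64(-0.0)]
```

View pics/w6.png

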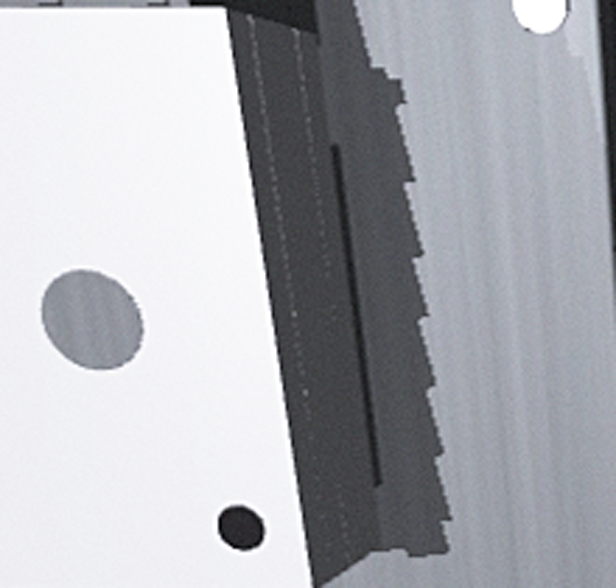

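The +y faces of all four plates form one flush plane, with only faint seams. That was my tenth picture, so from here I measure numerically. Next is the block, measured from the first top picture.

```bash
python3 - <<'E'
from h import *
ft=cams.grab_frame("top");im=cv2.imread("pics/top0.png");sub=im.min(2)[232:270,178:212]
m=cv2.morphologyEx((sub>150).astype(np.uint8),cv2.MORPH_CLOSE,np.ones((3,3)))
c,_=cv2.findContours(m,cv2.RETR_EXTERNAL,cv2.CHAIN_APPROX_NONE);c=max(c,key=len)[:,0,:]+[178,232]
b=rect(onplane(ft,bigger(c,.3),20));print("block",[np.round(x,2) for x in b])
f=np.load("w1.npy",allow_pickle=True).item();print("in w1",proj(f,[[*b[0],20],[*b[0],48]]).round(0))
mv(b[0][0],b[0][1],150,b[3]+np.pi)
E
```

```text
block [array([529.59, 255.85]), np.float64(62.23), np.float64(43.44), np.float64(-0.35)]
in w1 [[618. 116.]
 [647. 116.]]
mv [ 0.14    0.126  -0.0846] [-0.0021 -0.0182  0.1801] at [644.71 108.25  62.91] [-3.1412 -0.0183  2.9719]
```

{"fn": "send_rows", "kwargs": {
  "targets": [0.01, 0.01, -0.035, 0, -0.018, 0.06, 0.2, 0.035, 0.03, -0.06, 0, -0.018, 0.12, 0.2, 0.14, 0.126, -0.085, 0, -0.018, 0.18, 0.2, 0.14, 0.126, -0.085, 0, -0.018, 0.18, 0.2, 0.14, 0.126, -0.085, 0, -0.018, 0.18, 0.2, 0.14, 0.126, -0.085, 0, -0.018, 0.18, 0.2, 0.14, 0.126, -0.085, 0, -0.018, 0.18, 0.2, 0.14, 0.126, -0.085, 0, -0.018, 0.18, 0.2, 0.14, 0.126, -0.085, 0, -0.018, 0.18, 0.2]
}}

```text
clock: 22.33
eef_pos: [530.3, 255.4, 150.6]
tcp_rot: [-3.14, 0.001, 2.792]
contact_force: [0.1, -0.7, 0.9]
opening: 0.597
grasp_force: 0.0
```

```bash
python3 - <<'E'
from h import *
f=cams.grab_frame('wrist');im=f["color"];g=im.min(2);cv2.imwrite("pics/w7.png",im)
q=proj(f,[[529.6,255.9,48],[529.6,255.9,20]]);print(q.round(0))
u,v=q[1].astype(int);print(g[v-60:v+61:8,u-60:u+61:6])
# white top of the block (with the black grip in it)
for T in (100,140,180):
    n,l,st,_=cv2.connectedComponentsWithStats((g>T).astype(np.uint8))
    k=max((i for i in range(1,n) if st[i,0]-5<u<st[i,0]+st[i,2]+5 and st[i,1]-5<v<st[i,1]+st[i,3]+5),key=lambda i:st[i,4])
    c,_=cv2.findContours((l==k).astype(np.uint8),cv2.RETR_EXTERNAL,cv2.CHAIN_APPROX_NONE);c=max(c,key=len)[:,0,:]
    print(T,st[k],[np.round(x,3) for x in rect(onplane(f,bigger(c,.3),20))])
E
```

```text
[[319. 237.]
 [319. 225.]]
[[ 49  40  45  42  46  53  54  49  50  45  53  47  46  48  46  49  46  48
   49  49  44]
 [ 52  54  49  47  46  47  49  53  49  44  50  48  48  48  48  51  52  45
   47  45  50]
 [ 51  49  47  46  49  43 100 154 163 159 159 149 158 158 162 164  52  41
   51  48  44]
 [ 51  47  51  51  50  49 255 254 254 253 253 253 253 253 253 255  48  44
   50  46  51]
 [ 84  47  52  49  54  50 255 254 253 254 255 255 255 253 253 255  41  49
   49  44  52]
 [ 69  80  49  48  45  46 255 254 254 247  27  30  59 253 253 255  50  45
   50  51  48]
 [ 68  74  70  47  50  47 255 254 253 242  56  56   9 253 253 255  42  52
   50  83  51]
 [ 73  72  68  69  33  48 250 254 253 244  57  62   0 253 252 255  47  81
   49  49  48]
 [ 71  73  70  76  73  74 227 254 253 255  66  58   0 252 253 255  46  46
   49  52  50]
 [ 68  73  69  70  70  73 194 251 253 255  57  61   0 252 252 254  43  47
   51  44  51]
 [ 73  78  71  72  71  65 185 249 245 242  59  56  48 252 252 251  40  50
   51  47  52]
 [ 74  68  70  73  76  67 178 248 245 243  56  56  37 253 251 231  41  33
   53  45  41]
 [ 64  71  73  70  68  75 164 249 246 238  49  48  39 243 241 211  41  36
   39  47  52]
 [ 74  71  69  73  72  69  75  74  71  77  76  66  59  42  41  47  43  46
   46  45  44]
 [ 74  69  71  71  75  65  76  68  70  77  70  68  75  62  43  43  42  34
   43  43  42]
 [ 67  66  71  71  69  71  69  74  72  69  66  72  72  67  74  40  45  43
   47  43  42]]
100 [ 293  178   58   87 3721] [array([528.526, 258.143]), np.float64(62.446), np.float64(40.388), np.float64(-0.35)]
140 [ 293  178   58   86 3687] [array([528.17 , 258.286]), np.float64(61.678), np.float64(40.1), np.float64(-0.35)]
180 [ 293  182   58   82 3423] [array([529.467, 257.894]), np.float64(58.969), np.float64(39.752), np.float64(-0.35)]
```

```bash
python3 -c "
from h import *
mv(529.2,258.0,25,np.pi-.35)"
```

```text
mv [0.0022 0.0024 0.1254] [-0.0019  0.0005 -0.0008] at [530.47 255.19 150.41] [-3.1397e+00  5.0000e-04  2.7908e+00]
```

{"fn": "send_rows", "kwargs": {
  "targets": [0.002, 0.0025, 0.04, 0, 0, 0, 0.2, 0.002, 0.0025, 0.08, 0, 0, 0, 0.2, 0.002, 0.0025, 0.11, 0, 0, 0, 0.2, 0.002, 0.0025, 0.125, 0, 0, 0, 0.2, 0.002, 0.0025, 0.125, 0, 0, 0, 0.2, 0.002, 0.0025, 0.125, 0, 0, 0, 0.2, 0.002, 0.0025, 0.125, 0, 0, 0, -0.5, 0.002, 0.0025, 0.125, 0, 0, 0, -1, 0.002, 0.0025, 0.125, 0, 0, 0, -1, 0.002, 0.0025, 0.125, 0, 0, 0, -1, 0.002, 0.0025, 0.125, 0, 0, 0, -1, 0.002, 0.0025, 0.125, 0, 0, 0, -1],
  "grip_force": 60
}}

```text
clock: 23.38
eef_pos: [529.6, 259.8, 27.0]
tcp_rot: [-3.142, 0.002, 2.793]
contact_force: [0.3, -2.1, 6.6]
opening: 0.125
grasp_force: 59.9
```

{"fn": "send_rows", "kwargs": {
  "targets": [0, 0, -0.02, 0, 0, 0, -1, 0, 0, -0.05, 0, 0, 0, -1, 0, 0, -0.09, 0, 0, 0, -1, 0, 0, -0.105, 0, 0, 0, -1, 0, 0, -0.105, 0, 0, 0, -1, 0, 0, -0.105, 0, 0, 0, -1]
}}

```text
clock: 23.88
eef_pos: [528.8, 259.8, 131.2]
tcp_rot: [-3.141, 0.001, 2.792]
contact_force: [-0.9, 0.6, -3.7]
opening: 0.123
grasp_force: 59.2
```

```bash
python3 - <<'E'
from h import *
s=r.sense();print(s["contact_force"],s["wrist_torque"],s["opening"])
f=cams.grab_frame('wrist');g=f["color"].min(2);cv2.imwrite("pics/w8.png",f["color"])
# measure held block top (tool z: block top = TCP-25+20 above block bottom)
zt=s["eef_pos"][2]-27+20;q=proj(f,[[*s["eef_pos"][:2],zt]])[0];print(q.round(0))
n,l,st,_=cv2.connectedComponentsWithStats((g>120).astype(np.uint8))
for i in range(1,n):
    if st[i,4]>300 and abs(st[i,0]+st[i,2]/2-q[0])<120: 
        c,_=cv2.findContours((l==i).astype(np.uint8),cv2.RETR_EXTERNAL,cv2.CHAIN_APPROX_NONE);c=max(c,key=len)[:,0,:]
        print(st[i],[np.round(x,3) for x in rect(onplane(f,bigger(c,.3),zt))])
mj(0,0,120,np.pi)
E
```

```text
[-0.9442715   0.6259318  -3.66554439] [-0.00491756  0.01385266 -0.00505554] 0.12305877308986757
[318. 308.]
[ 170   30  119  109 6781] [array([438.936, 259.955]), np.float64(35.14), np.float64(23.465), np.float64(-1.462)]
[ 269  228  101  125 7594] [array([522.81 , 262.335]), np.float64(54.677), np.float64(39.466), np.float64(-0.349)]
[ 390  295   78   71 3839] [array([555.719, 298.176]), np.float64(37.04), np.float64(29.998), np.float64(-0.14)]
mv [-0.1215 -0.2199  0.0103] [-0.0022 -0.0006 -0.1781] at [527.91 259.35 129.84] [-3.1394e+00 -4.0000e-04  2.7925e+00]
```

{"fn": "send_rows", "kwargs": {
  "targets": [-0.122, -0.22, 0.01, 0, 0, -0.178, -1, -0.122, -0.22, 0.01, 0, 0, -0.178, -1, -0.122, -0.22, 0.01, 0, 0, -0.178, -1, -0.122, -0.22, 0.01, 0, 0, -0.178, -1, -0.122, -0.22, 0.01, 0, 0, -0.178, -1, -0.122, -0.22, 0.01, 0, 0, -0.178, -1, -0.122, -0.22, 0.01, 0, 0, -0.178, -1, -0.122, -0.22, 0.01, 0, 0, -0.178, -1, -0.122, -0.22, 0.01, 0, 0, -0.178, -1, -0.122, -0.22, 0.01, 0, 0, -0.178, -1]
}}

```text
clock: 24.77
eef_pos: [567.1, 12.1, 119.8]
tcp_rot: [-3.14, -0.002, 2.971]
contact_force: [-0.1, 0.2, -3.6]
opening: 0.124
grasp_force: 59.9
```

```bash
python3 - <<'E'
from h import *
f=cams.grab_frame('wrist');s=r.sense();g=f["color"].min(2);cv2.imwrite("pics/w9.png",f["color"])
zt=s["eef_pos"][2]-7;a=TH
print("eef jig",injig(s["eef_pos"]).round(2),s["eef_pos"][2].round(1))
im=cv2.imread("pics/w8.png").min(2)
print(im[224:360:5,280:360:8])
print(g[210:250:2,270:370:6])
print(proj(f,np.c_[O+np.array([[-30,-20],[-30,20],[30,20],[30,-20]])@RJ.T+s["eef_pos"][:2]-O,[zt]*4]).round(1).tolist())
E
```

```text
eef jig [0.26 1.41] 120.1
[[ 38  41  41  46  39  33  36  40  55  47]
 [159 165 161 172 160 163 163 165 163 166]
 [157 163 162 162 164 156 157 154 161 166]
 [194 183 193 183 190 191 187 190 180 191]
 [253 253 253 253 252 253 253 253 252 253]
 [254 254 253 253 253 253 254 253 253 253]
 [254 253 253 253 252 253 254 254 252 253]
 [252 253 253 253 252 253 253 253 252 253]
 [249 252 253 253 255 255 255 253 252 253]
 [249 247 254 255  28  33  18 254 252 253]
 [249 247 247  40  27  26  20 255 252 252]
 [248 246 247   0  26  26  28 255 252 252]
 [249 245 247   7  24  21  27 255 252 253]
 [248 246 247  24  22  32  24 209 243 252]
 [248 137 143  31  36  28  34  16 151 255]
 [248 149 145  37  48  49  52  28 158 224]
 [255 148 150  33  42  42  48  31 152 176]
 [ 37 148 153  36  46  51  46  35 152 156]
 [ 34 153 147  32  38  44  42  37 148 151]
 [ 71 153 152  35  44  52  45  29 148 152]
 [ 46 151 164  33  47  38  44  33 150 152]
 [ 37 152 147  39  40  47  48  30 154 149]
 [111 149 127  35  39  44  48  33 149 152]
 [158 145  91  35  44  49  43  28 151 143]
 [ 36 116 184  36  46  42  46  24 247  14]
[... 916 characters left out ...]
6 196 198 194 195 202 171 172 172 172 164 176 173 169 172 173 165]
 [236 198 203 198 207 203 174 173 167 166 174 173 173 173 175 175 167]
 [236 203 202 209 204 210 176 172 170 170 171 174 172 178 167 184 177]
 [232 202 212 177 199 192 165 169 164 170 170 162 176 164 163 160 159]
 [248 255 255 255 255 255 226 220 224 224 231 223 232 223 227 216 225]
 [255 255 255 255 255 255 244 242 245 243 246 244 246 242 244 241 240]
 [255 255 255 255 255 255 251 250 252 251 251 252 253 250 250 249 248]
 [255 255 255 255 255 255 252 251 253 252 252 252 253 251 252 250 248]
 [255 255 255 255 255 255 252 251 253 252 252 252 253 251 252 251 249]]
[[266.9, 237.9], [371.0, 237.9], [365.7, 371.9], [272.2, 371.8]]
```

{"fn": "send_rows", "kwargs": {
  "targets": [0, -0.001, 0.02, 0, 0, 0, -1, 0, -0.001, 0.035, 0, 0, 0, -1, 0, -0.001, 0.042, 0, 0, 0, -1, 0, -0.001, 0.042, 0, 0, 0, -1, 0, -0.001, 0.042, 0, 0, 0, -1, 0, -0.001, 0.042, 0, 0, 0, -1]
}}

```text
clock: 25.32
eef_pos: [568.4, 10.6, 79.6]
tcp_rot: [-3.14, 0.001, 2.971]
contact_force: [-0.2, 0.2, -3.9]
opening: 0.125
grasp_force: 59.8
```

```bash
python3 - <<'E'
from h import *
s=r.sense();print("eef jig",injig(s["eef_pos"]).round(2),s["eef_pos"][2].round(2),s["tcp_rot"],s["contact_force"])
E
```

```text
eef jig [ 1.61 -0.19] 79.6 [-3.14019074e+00  8.79337679e-04  2.97111060e+00] [-0.17828427  0.16790593 -3.85847699]
```

{"fn": "send_rows", "kwargs": {
  "targets": [0.001, 0, 0.002, 0, 0, 0, -1, 0.001, 0, 0.004, 0, 0, 0, -1, 0.001, 0, 0.005, 0, 0, 0, -1, 0.001, 0, 0.005, 0, 0, 0, -1]
}}

```text
clock: 25.65
eef_pos: [566.8, 10.2, 73.9]
tcp_rot: [-3.14, -0.0, 2.97]
contact_force: [0.1, 0.5, -3.1]
opening: 0.126
grasp_force: 59.8
```

```bash
python3 - <<'E'
from h import *
s=r.sense();print("eef jig",injig(s["eef_pos"]).round(2),s["eef_pos"][2].round(2),s["contact_force"])
E
```

```text
eef jig [ 0.12 -0.87] 73.9 [ 0.12202903  0.52587866 -3.11101458]
```

{"fn": "send_rows", "kwargs": {
  "targets": [0, 0.0005, 0, 0, 0, 0, -1, 0, 0.0005, 0, 0, 0, 0, -1, 0, 0.0005, 0, 0, 0, 0, -1]
}}

```text
clock: 25.9
eef_pos: [567.0, 10.7, 74.0]
tcp_rot: [-3.14, 0.0, 2.97]
contact_force: [-0.2, -0.9, -3.4]
opening: 0.119
grasp_force: 59.8
```

```bash
python3 - <<'E'
from h import *
s=r.sense();print("eef jig",injig(s["eef_pos"]).round(2),s["eef_pos"][2].round(2),s["tcp_rot"].round(4),s["contact_force"])
E
```

```text
eef jig [ 0.23 -0.34] 73.96 [-3.14    0.      2.9702] [-0.18261006 -0.90311654 -3.43264137]
```

Position is good. Lower slowly to contact.

{"fn": "send_rows", "kwargs": {
  "targets": [0, 0, 0.0005, 0, 0, 0, -1, 0, 0, 0.001, 0, 0, 0, -1, 0, 0, 0.0015, 0, 0, 0, -1, 0, 0, 0.0015, 0, 0, 0, -1, 0, 0, 0.0015, 0, 0, 0, -1]
}}

```text
clock: 26.32
eef_pos: [567.0, 10.7, 73.0]
tcp_rot: [-3.14, 0.0, 2.97]
contact_force: [-3.1, -1.3, 5.7]
opening: 0.12
grasp_force: 61.0
```

{"fn": "send_rows", "kwargs": {
  "targets": [0, 0, -0.0005, 0, 0, 0, -1, 0, 0, -0.0005, 0, 0, 0, -0.75, 0, 0, -0.0005, 0, 0, 0, -0.7, 0, 0, -0.0005, 0, 0, 0, -0.6, 0, 0, -0.0005, 0, 0, 0, -0.45, 0, 0, -0.0005, 0, 0, 0, -0.4, 0, 0, -0.0005, 0, 0, 0, -0.4, 0, 0, -0.005, 0, 0, 0, -0.4],
  "grip_force": 20
}}

```text
clock: 26.98
eef_pos: [566.4, 10.8, 76.9]
tcp_rot: [-3.14, -0.001, 2.97]
contact_force: [-0.4, 1.0, -0.7]
opening: 0.302
grasp_force: 0.0
```

Released cleanly. Rise and check.

{"fn": "send_rows", "kwargs": {
  "targets": [0, 0, -0.01, 0, 0, 0, -0.4, 0, 0, -0.04, 0, 0, 0, -0.4, 0, 0, -0.08, 0, 0, 0, -0.4, 0, 0, -0.11, 0, 0, 0, -0.2, 0, 0, -0.11, 0, 0, 0, -0.2, 0, 0, -0.11, 0, 0, 0, -0.2, 0, 0, -0.11, 0, 0, 0, -0.2]
}}

```text
clock: 27.57
eef_pos: [566.6, 10.9, 187.6]
tcp_rot: [-3.14, 0.0, 2.97]
contact_force: [-0.1, -0.2, 0.5]
opening: 0.402
grasp_force: 0.0
```

```bash
python3 - <<'E'
from h import *
f=cams.grab_frame('wrist');s=r.sense();im=f["color"];g=im.min(2);cv2.imwrite("pics/w10.png",im)
print(s["eef_pos"].round(1),s["clock"])
P=lambda L,z:proj(f,np.c_[O+np.array(L)@RJ.T,[z]*len(L)]).round(0).astype(int)
print("plate corners",P([[-40,-25],[-40,25],[40,25],[40,-25]],46).tolist(),"block top",P([[-30,-20],[-30,20],[30,20],[30,-20]],66).tolist())
np.set_printoptions(linewidth=250)
u,v=P([[0,0]],66)[0]
print("col profile");print([int(x) for x in g[v-100:v+100,u-25]])
print("row profile");print([int(x) for x in g[v+30,u-110:u+110]])
E
```

```text
[566.2  10.9 186.8] 27.6167
plate corners [[283, 167], [355, 167], [352, 273], [286, 273]] block top [[288, 186], [349, 186], [347, 271], [290, 271]]
col profile
[107, 104, 105, 102, 96, 102, 105, 110, 103, 104, 98, 96, 245, 255, 255, 255, 196, 97, 107, 94, 255, 255, 254, 254, 254, 253, 253, 253, 254, 254, 254, 254, 253, 253, 253, 254, 255, 223, 255, 255, 255, 255, 255, 255, 255, 255, 255, 255, 255, 144, 160, 156, 159, 181, 216, 229, 231, 226, 255, 255, 255, 255, 255, 255, 255, 255, 255, 255, 255, 255, 255, 255, 255, 255, 255, 255, 255, 255, 255, 255, 255, 255, 255, 255, 255, 255, 255, 255, 255, 255, 255, 255, 255, 255, 255, 255, 255, 255, 255, 255, 255, 255, 255, 255, 255, 255, 255, 255, 255, 255, 255, 255, 255, 255, 255, 255, 255, 255, 255, 255, 255, 255, 255, 255, 255, 255, 255, 255, 255, 255, 255, 255, 255, 255, 255, 255, 255, 255, 255, 255, 255, 252, 252, 252, 251, 250, 251, 250, 250, 251, 251, 251, 251, 251, 251, 250, 251, 250, 250, 250, 251, 251, 252, 255, 249, 139, 93, 99, 106, 107, 106, 104, 107, 107, 101, 105, 106, 108, 107, 107, 106, 107, 106, 107, 105, 107, 108, 99, 109, 
[... 412 characters left out ...]
, 251, 250, 251, 250, 250, 250, 254, 255, 255, 255, 255, 255, 254, 254, 255, 255, 255, 255, 255, 255, 255, 255, 255, 255, 255, 255, 255, 255, 255, 255, 255, 72, 42, 62, 76, 72, 75, 76, 70, 71, 72, 70, 68, 67, 68, 67, 65, 57, 27, 133, 255, 255, 255, 255, 255, 255, 255, 255, 255, 255, 255, 255, 254, 255, 255, 255, 255, 254, 246, 248, 253, 252, 255, 251, 183, 166, 177, 171, 178, 178, 181, 175, 179, 180, 175, 168, 172, 173, 175, 176, 165, 163, 180, 176, 188, 208, 202, 192, 197, 204, 202, 193, 192, 193, 197, 193, 194, 192, 197, 200, 201, 198, 196, 198, 199, 208, 162, 69, 63, 72, 70, 71, 71, 73, 74, 72, 73, 73, 73, 71, 75, 70, 73, 74, 71, 72, 69, 71, 68, 67, 69, 71, 77, 70, 75, 69, 75, 71, 71, 69]
```

```bash
python3 - <<'E'
from h import *
f=cams.grab_frame('wrist');g=cv2.GaussianBlur(f["color"],(3,3),0).min(2).astype(float)
def jy(u,v,z): return injig(onplane(f,[[u,v]],z))[0]
P=[];S=[];B=[]
for v in range(195,266,5):
    d=np.diff(g[v]);k=340+d[340:372].argmin();P.append(jy(k+.5,v,46)); k2=380+d[380:410].argmin();S.append(jy(k2+.5,v,10))
P,S=np.array(P),np.array(S)
print("plate +y edge",P[:,1].round(1),"\nslab +y edge",S[:,1].round(1),"\ndiff (40)",np.median(S[:,1])-np.median(P[:,1]),"slopes",np.polyfit(P[:,0],P[:,1],1)[0].round(4),np.polyfit(S[:,0],S[:,1],1)[0].round(4))
s=r.sense();print(s["contact_force"],s["clock"])
m=((g<110)[200:262,300:336]).astype(np.uint8);n,l,st,c=cv2.connectedComponentsWithStats(m);i=1+st[1:,4].argmax();print("grip",st[i],injig(onplane(f,[c[i]+[300,200]],94)))
E
```

```text
plate +y edge [25.2 25.3 25.4 25.5 25.6 24.9 25.  25.1 25.2 25.3 25.4 25.5 25.6 25.7
 25. ] 
slab +y edge [64.3 64.6 64.8 64.3 64.5 64.7 64.2 64.4 64.6 64.1 64.3 64.6 64.8 64.2
 64.5] 
diff (40) 39.15621355944256 slopes 0.0031 -0.0013
[-0.87431095  0.86484242  0.04655559] 27.6667
grip [ 11   6  18  56 504] [[-4.33875461  0.51769595]]
```

The stack is parallel to the slab, its +y edge is within one pixel of where it should be, and the block is within about 1 mm of centre. Handing in.

```bash
python3 -c "
from rig import r
print(r.sign_off())"
```

```text
the job is handed in; nothing more can be done
None
```

I laid the matching spare plate on the stack, tapped all four plates against the jig's stops, set the hold-down block on the middle, and handed the job in at about 28 s of the 72 s allowed. The +y faces looked flush in the wrist picture and the last taps met firm resistance in both directions, but I did not view the +x faces and checked the final state only by image measurements.

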